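Hold the soap pusher back for a refill

ROBOT

A 6-joint arm with a two-finger parallel gripper is mounted at the origin on the work surface. World frame = base frame: x ahead of the robot, y to its left, z up, the work surface at z = 0. Lengths are in m, angles in rad, forces in N, time in s.
With the tool pointing down it reaches from about 0.35 to 0.975 m from the base axis. Payload 4.9 kg.
Tool frame: the origin (TCP) lies at the very end of the fingers, on their centre line; the grasp point (between the pads) lies manip.grip_point_offset behind it (manip.grip_point_offset is the distance from the TCP to the grasp point, in m); z points along the fingers, y is the direction in which the jaws open and shut (so a half turn about z gives the same grasp; the last joint's range is limited). The gripper opens to 85 mm and grips with 20 to 120 N. Pads are 22 mm wide; open, the fingers measure 114 mm over their backs; the gripper's body (76 mm by 85 mm) begins 54 mm behind the grasp point. The pads swing forward as they close: fully open they stand 13 mm farther back than shut.
Start: joints at [1.042, 0.053, 1.613, -0, 1.476, -0.119], TCP at [0.249, 0.573, 0.231] pointing down, gripper open.
Joint ranges: [-3.01, 3.01], [-1.01, 2.22], [0.06, 2.58], [-1.02, 4.17], [0.09, 2.62], [-3.14, 3.14]. Speed limits (rad/s): [2.57, 2.57, 3.14, 3.14, 3.14, 3.14].

INTERFACE

Orientations are given as a unit quaternion [w, x, y, z].
In Python, from plant import status, grab_frame, camera_params, ticket, boxes_of, outline_of, manip gives the robot as it stands. The module is installed in compiled form; this text tells all that it offers.
- The arm moves only by the tool play_rows, never from a script. Its argument "deltas" is a list of rows, each a list of 2 entries, a list of its own where there are three numbers: the shift along the world's x, y, z in m, then the turn about the world's z in rad. A call has 1 to 5 rows; each row is the pose to reach, as a shift and turn from the pose commanded when the call began; what a row does not reach only later rows make up. A row lasts 1/8 s, in which the tool goes at most 62.5 mm and 10.7 degrees, less where a joint would pass 70% of its speed; a pose out of reach is approached as far as the arm can. A call with a gripper value outside its range is refused whole. "grip" is the opening, from -1 (shut) to 1 (fully open), set as the call begins (left out, the last holds). The fingers move at their own pace and stop on an object; the grip force is fixed at half the most. Time passes only in rows, so rows that repeat a pose let the fingers close. It gives the time, the measured TCP pose, the force and the opening at its end, in the units of the state.
- status.state(): the state, without advancing time (a new reading comes with each control period).
- grab_frame(name): name is "scene" or "top" or "wrist"; returns (picture, depth): 480x640x3 uint8, blue, green, red; 480x640 float32, m along the optical axis (not along the pixel's ray), 0 where there is no reading.
- camera_params(name): a dict with "mtx" (3x3 intrinsics, pixels), "world_from_camera" (4x4, takes a point from camera to world coordinates). Camera axes: x right, y up, looking along -z (the intrinsics and any distortion apply to the point x, -y, -z); pixel columns grow to the right and rows downward; lengths in m; the calibration is good to about 2 mm. The wrist camera is an equidistant fisheye: a pixel r from the principal point sees the ray r / f radians off the axis. A picture is of the moment at which its call begins: read the wrist's pose just before it. camera_params takes no time and is no camera call; for the wrist camera it gives the pose at the moment of the call.
- ticket.job_done(): hands the job in, once; it reports no verdict.
Trained networks look in the newest picture that a camera, given by its name, has taken for a name from the list of things; names that differ only in an ending like _2 or _b are one class to them, and where a whole thing is asked for, a point or a joint stands for the part that bears it (a point fixed in the world has none). Each returns a list of dicts, best first, with "confidence" (0 to 1); they miss things now and then, are a little off and sometimes report something else, mostly with a low value. They report only what shows in the picture. A call takes as long as a camera call.
- boxes_of(camera, name): "box" ([left, top, right, bottom] in pixels, round what is visible of it).
- outline_of(camera, name): "region" (480x640 bool, what is visible of it) and "box" ([left, top, right, bottom] in pixels, round what is visible of it).
The state is a dict: "time": time; "joint_pos": joint angles; "joint_vel": joint speeds; "joint_efforts": joint torques, N m; "tool_pos": TCP position; "tool_rot": TCP orientation; "contact_force": force on the tool from outside, world axes, zero at the start; "ft_torque": the same for the moment, N m; "gripper_width": opening from 0.0 (shut) to 1.0 (fully open).
Only numpy, scipy, OpenCV 4.12 (cv2) and the standard library are available. Lean on these libraries where they do the work, as an engineer would, in place of code of your own. Each camera call takes 0.05 s, during which the arm holds its last target.

TASK

The purple soap tray is due for a refill: hang the yellow saddle tag astride the brass rail of the tray with the purple soaps and let go of it, then take that tray's spring-loaded pusher by its tab and pull it back until its black pointer stands over the green clip, within the clip's length. Finish while still holding the pusher there, so that a colleague can drop in a bar, with the tag hanging on the rail. Leave the pink tray's pusher, all the soaps, the bottle and the candle where they are.

Things in the scene. Friction and masses are not known exactly. Their poses are not given: they have to be found in the camera images.
- tag: Yellow saddle-shaped tag (upside-down U) standing on its two legs: legs 4 mm thick, 60 mm wide (y), 75 mm long, 26 mm apart inside, 34 mm over all (x); bridge 75 to 81 mm up; on it a wooden grip tab, 12 mm thick (x), 36 mm wide (y), 81 to 125 mm up. Origin: centre of the underside, z up; the rail goes between the legs, parallel to the tag's y. About 0.12 kg.
- tag_saddle (a point): Centre of the underside of the tag's bridge, which rests on the rail when hung; 75 mm above the tag's origin.
- purple_tray: Wooden tray fixed to the counter, with two purple soap bars: 320 mm long (x), 100 mm wide (y), side walls 6 mm thick, tops 36 mm up, -x end open. Origin: centre of its underside; x runs from the staff (robot) end to the customer end. A brass rail on two 10 mm posts spans it.
- purple_rail (a point): Midpoint of the axis of the tray's horizontal brass rail: 12 mm diameter, along the tray's y axis, 130 mm above the counter, clear length 120 mm between its posts, 115 mm towards the customer end from the tray's centre. Axes as the tray's.
- purple_pusher: Spring-return purple pusher; slides along the tray's x. Upright pull tab, 14 mm thick (x), 40 mm wide (y), same colour; origin in the tab 95 mm above the counter; tab top 28 mm above the origin, tab free to 45 mm below it, where the 84 mm wide block begins. Rests at the tray's x = +10 mm; pulls up to 120 mm along tray -x: 3 N at rest plus 55 N/m, 6 to 8 N at the clip. Axes as the tray's.
- purple_pointer (a point): Middle of the black pointer that sticks out sideways (tray +y) from the pusher across the side wall, 46 mm above the counter; it moves with the pusher and has the same position along the tray (tray x) as the tab's centre.
- purple_mark: Green clip fixed on the tray's +y side wall, the mark for the pull: 16 mm long along the tray; from above a green patch 34 mm wide reaching outward from the wall; the pointer passes over it. Origin at the middle of its length; axes as the tray's. 50 to 85 mm from the tray's centre towards the robot, differing from day to day.
- pink_tray: Wooden tray fixed to the counter, with two pink soap bars: 320 mm long (x), 100 mm wide (y), side walls 6 mm thick, tops 36 mm up, -x end open. Origin: centre of its underside; x runs from the staff (robot) end to the customer end. A brass rail on two 10 mm posts spans it. Bystander with its own rail, pusher and clip; the two trays may be either way round.
- pink_pusher: Pink pusher of the pink tray, built like the purple one. Bystander.
- purple_soap1: Purple soap bar, 55 x 80 x 30 mm, lying flat in the purple tray. Bystander. Origin at the centre of its underside.
- purple_soap2: Purple soap bar, 55 x 80 x 30 mm, lying flat in the purple tray. Bystander. Origin at the centre of its underside.
- pink_soap1: Pink soap bar, 55 x 80 x 30 mm, lying flat in the pink tray. Bystander. Origin at the centre of its underside.
- pink_soap2: Pink soap bar, 55 x 80 x 30 mm, lying flat in the pink tray. Bystander. Origin at the centre of its underside.
- bottle: Amber glass oil bottle with a black cap, 48 mm diameter, 120 mm tall, standing. Bystander. Origin at the centre of its underside.
- candle: White ceramic candle jar, 72 mm diameter, 70 mm tall. Bystander. Origin at the centre of its underside.

How it is judged:
On the way, in this order (a step that is already met when the one before it is completed fails the run):
1. the tag hangs astride the purple tray's rail, let go and still (z of tag_saddle in the frame of purple_rail between 0 and 0.013 m and x of tag_saddle in the frame of purple_rail between -0.014 and 0.014 m and angle between tag's own z axis and vertical below 0.25 rad and contact force between tag and purple_tray above 0.3 N and contact force between tag and the arm below 0.2 N and contact force between tag and the fingers below 0.2 N and linear speed of tag below 0.03 m/s), for 0.2 s.
2. the purple pusher is held back with its pointer over the green clip (x of purple_pointer in the frame of purple_mark between -0.008 and 0.008 m and contact force between the fingers and purple_pusher above 2 N and contact force between tag and purple_pusher below 0.3 N), for 0.2 s.
At the end, for the whole second after the job is handed in: The released tag hangs still astride the purple rail, bridge on the bar (underside 0-13 mm above its axis, within 14 mm sideways), within 0.25 rad of upright; the fingers hold the purple pusher (over 2 N), its pointer within 8 mm of the clip's middle along the tray, not propped by the tag (all of step 1 and all of step 2); the arm keeps its last pose, push and grip.
It fails at once if a soap, the bottle or the candle is displaced by more than 30 mm (distance of any of purple_soap1, purple_soap2, pink_soap1, pink_soap2, bottle, candle from where it was at the start of the episode above 0.03 m).
It fails at once if the pink tray's pusher is pulled more than 15 mm (distance of pink_pusher from where it was at the start of the episode above 0.015 m).
It also fails if it takes over 48 s, if anything falls off the work surface, if the arm or the gripper's body presses on something with over 40 N, if the wrist force passes 120 N, or if a joint passes its speed limit or range.

## Working session

There is one attempt and no reset: what is moved stays moved. The work goes in short steps, Python scripts to look and compute and a tool call to move; the robot and the scene stay as the last step left them, time stands still between calls to the robot, and variables do not carry over. Pictures are saved under pics/ and viewed, and the job is handed in when it is done.

Besides the shell and the picture viewer there is one more tool, called after "Call:" as name(argument=value, ...) on one line, values as JSON. play_rows: Moves the arm, as the interface text tells. Its arguments: {"type":"object","properties":{"deltas":{"type":"array"},"grip":{"type":"number"}},"required":["deltas"]}

```bash
mkdir -p pics; cat > h.py <<'E'
import numpy as np, cv2
from plant import status, grab_frame, camera_params, ticket, boxes_of, outline_of, manip
def world(cam,px,d,P=None):
    P=P or camera_params(cam); K=P["mtx"];T=np.array(P["world_from_camera"])
    px=np.atleast_2d(px).astype(float); d=np.atleast_1d(d)
    x=(px[:,0]-K[0][2])/K[0][0]; y=(px[:,1]-K[1][2])/K[1][1]
    c=np.stack([x*d,-y*d,-d],1)
    return c@T[:3,:3].T+T[:3,3]
E
python3 - <<'E'
from h import *
print(status.state()); print(manip.grip_point_offset)
for n in("scene","top"):
    P=camera_params(n); print(n,P)
    im,d=grab_frame(n); cv2.imwrite(f"pics/{n}0.png",im); np.save(f"{n}0.npy",d)
    for t in["tag","purple_tray","purple_rail","purple_pusher","purple_mark","purple_pointer"]:
        print(t,[(r["box"],round(r["confidence"],2)) for r in boxes_of(n,t)])
E
```

```text
{'time': 0.0, 'joint_pos': array([ 1.04198164e+00,  5.33636602e-02,  1.61430199e+00, -1.38100322e-05,
        1.47600482e+00, -1.18987305e-01]), 'joint_vel': array([ 0.00082871,  0.00248076,  0.00189813,  0.00135839,  0.00123846,
       -0.00083745]), 'joint_efforts': array([ 4.83161548e-04, -3.93696105e+01, -3.70167732e+01, -9.64650849e-05,
        7.44146149e-03,  9.93608865e-06]), 'tool_pos': array([0.24870851, 0.57269892, 0.23005404]), 'tool_rot': array([-3.24134814e-04,  2.03481901e-01,  9.79078156e-01, -9.87074897e-04]), 'contact_force': array([-0.76664858, -0.30657904,  0.38600895]), 'ft_torque': array([-0.02389594,  0.0107883 , -0.05098345]), 'gripper_width': 0.9983010999405255}
0.0187
scene {'mtx': array([[509.88722347,   0.        , 319.09472456],
       [  0.        , 509.88722347, 246.19548717],
       [  0.        ,   0.        ,   1.        ]]), 'world_from_camera': array([[-0.29729635, -0.68250324,  0.66768571,  1.35052043],
       [ 0.95476967, -0.2165066 ,  0.20381307,  0.26923648],
       [ 0.00545528,  0.69807894,  0.71600002,  0.94224571],
       [ 0.        ,  0.
[... 530 characters left out ...]
top {'mtx': array([[454.53614098,   0.        , 319.90009012],
       [  0.        , 454.53614098, 239.25292877],
       [  0.        ,   0.        ,   1.        ]]), 'world_from_camera': array([[ 0.01915088,  0.99305987, -0.11604027,  0.45739896],
       [-0.99945435,  0.02213856,  0.02451294,  0.0233943 ],
       [ 0.02691178,  0.11550751,  0.99294198,  1.00238573],
       [ 0.        ,  0.        ,  0.        ,  1.        ]])}
tag [([118.6, 285.3, 164.6, 312.3], 0.66)]
purple_tray [([346.3, 184.1, 424.2, 340.4], 0.82)]
purple_rail [([342.0, 185.1, 418.2, 340.8], 0.84)]
purple_pusher [([343.7, 242.2, 395.7, 266.1], 0.98)]
purple_mark []
purple_pointer [([341.6, 242.0, 397.1, 265.5], 0.74)]
```

View pics/scene0.png

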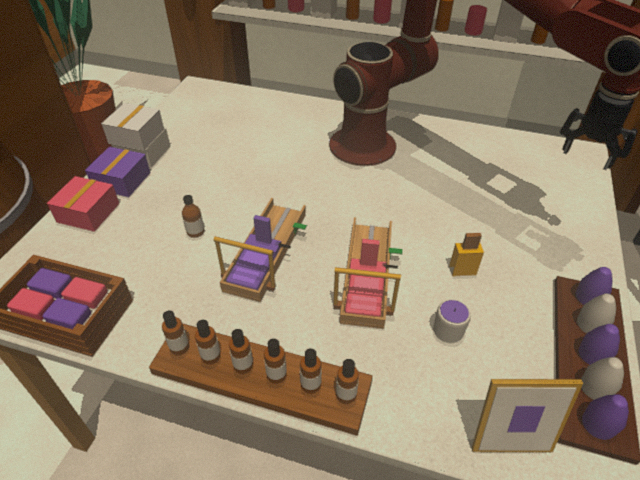

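View pics/top0.png

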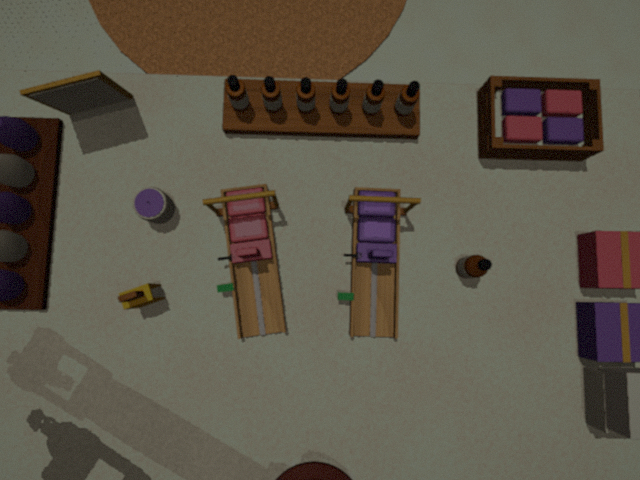

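The top view shows the purple tray at columns 346–420, with its rail near row 203, tab at (380,253), pointer at (349,255) and clip at (346,297). The tag is at (140,295). The pink tray, candle and bottle stand clear. Next I measure with depth.

```bash
python3 - <<'E'
from h import *
def seg(n,box,f):
    im=cv2.imread(f"pics/{n}0.png"); d=np.load(f"{n}0.npy")
    l,t,r,b=box; hsv=cv2.cvtColor(im,cv2.COLOR_BGR2HSV)
    m=np.zeros(d.shape,bool); m[t:b,l:r]=f(hsv[t:b,l:r]); m&=d>0
    v,u=np.nonzero(m); return np.stack([u,v],1),world(n,np.stack([u,v],1),d[m])
grn=lambda h:(h[...,0]>45)&(h[...,0]<85)&(h[...,1]>90)
for n,b in(("top",(335,285,360,310)),("scene",(285,215,312,240))):
    p,w=seg(n,b,grn); print("clip",n,len(w),np.median(w,0),w.min(0),w.max(0))
brass=lambda h:(h[...,0]>10)&(h[...,0]<30)&(h[...,1]>120)
for n,b in(("top",(340,190,425,218)),("scene",(205,190,285,270))):
    p,w=seg(n,b,brass); k=w[:,2]>.12; w=w[k];c=w.mean(0);print("rail",n,len(w),c,w[:,2].max(),np.linalg.svd(w-c,full_matrices=False)[2][0],w[np.argmin(w[:,1])],w[np.argmax(w[:,1])])
for n,b in(("top",(108,275,175,320)),("scene",(440,225,495,285))):
    p,w=seg(n,b,lambda h:(h[...,1]>110))
    for lo,hi in((.07,.09),(.11,.14)):
        q=w[(w[:,2]>lo)&(w[:,2]<hi)]
        if len(q)>5:
            (c,s,a)=cv2.minAreaRect(q[:,:2].astype(np.float32)); print("tag",n,lo,len(q),np.median(q,0),c,s,a)
pur=lambda h:(h[...,0]>115)&(h[...,0]<150)&(h[...,1]>80)
for n,b in(("top",(340,235,410,270)),("scene",(240,205,295,262))):
    p,w=seg(n,b,pur); q=w[w[:,2]>.105]; print("tab",n,len(q),q.mean(0),cv2.minAreaRect(q[:,:2].astype(np.float32)))
# tray from top walls
p,w=seg("top",(335,175,430,345),lambda h:(h[...,0]<30)&(h[...,1]>90))
q=w[(w[:,2]>.027)&(w[:,2]<.045)]; print("walls",len(q),cv2.minAreaRect(q[:,:2].astype(np.float32)))
im=cv2.imread("pics/top0.png"); a=cv2.resize(im[175:350,330:430],None,fx=3.4,fy=3.4,interpolation=2); bq=cv2.resize(im[270:330,100:180],None,fx=5,fy=5)
o=np.zeros((600,800,3),np.uint8); o[:595,:340]=a[:595,:340]; o[:300,380:780]=bq; cv2.imwrite("pics/z0.png",o)
E
```

```text
clip top 108 [ 0.45084259 -0.05553381  0.04013444] [ 0.44246573 -0.07281645  0.03471645] [ 0.45736767 -0.04067377  0.0444806 ]
clip scene 57 [ 0.45237804 -0.06126213  0.03861272] [ 0.42473211 -0.07651333  0.01990554] [ 0.46567969 -0.04321238  0.04432206]
rail top 372 [ 0.6401471  -0.1217411   0.13632993] 0.1411346919212707 [-0.01566411 -0.99987642  0.0013345 ] [ 0.64453903 -0.1904941   0.13352655] [ 0.64036709 -0.05290892  0.13715945]
rail scene 270 [ 0.64551091 -0.12206324  0.13393392] 0.13911900060439175 [ 0.01655818  0.99986213 -0.00124152] [ 0.64251064 -0.19365035  0.1360332 ] [ 0.65117345 -0.05393081  0.13072129]
tag top 0.07 372 [0.44173073 0.35647152 0.08248482] (0.4432361423969269, 0.3651159703731537) (0.03410811722278595, 0.05976071208715439) 20.590221405029297
tag top 0.11 143 [0.44364547 0.36260905 0.12607687] (0.44361329078674316, 0.36370736360549927) (0.012388525530695915, 0.035481736063957214) 23.78158950805664
tag scene 0.07 277 [0.4533723  0.36179929 0.08056581] (0.444650799036026, 0.3631507456302643) (0.038907915353775024, 0.06035792827606201) 20.99063491821289
tag scene 0.11 105 [0.44925146 0.36203397 0.12309335] (0.4463401138782501, 0.361718088388443) (0.01606179215013981, 0.03310508280992508) 19.9503231048584
tab top 163 [ 0.53495799 -0.11838961  0.12249499] ((0.535170316696167, -0.11997252702713013), (0.013710089027881622, 0.040621042251586914), 0.2826918661594391)
tab scene 48 [ 0.53947079 -0.12159318  0.12284827] ((0.5403680801391602, -0.12177491188049316), (0.011805932968854904, 0.0344061478972435), 6.706474304199219)
walls 1061 ((0.5263733863830566, -0.11608593165874481), (0.13191044330596924, 0.319230318069458), 88.54640197753906)
```

View pics/z0.png

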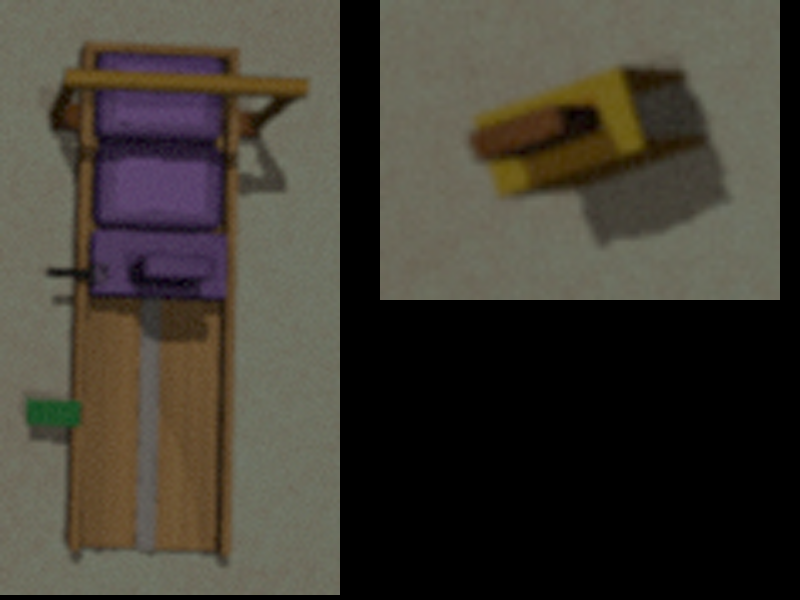

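Call:
play_rows(deltas=[[[0.039,-0.042,-0.01],-0.155],[[0.078,-0.084,-0.02],-0.31],[[0.117,-0.126,-0.03],-0.465],[[0.156,-0.167,-0.045],-0.62],[[0.195,-0.209,-0.06],-0.777]], grip=1)

```text
time: 1.32
tool_pos: [0.4452, 0.3629, 0.1713]
tool_rot: [0.0, 0.561, 0.828, 0.001]
contact_force: [0.6, 1.4, 0.2]
gripper_width: 0.999
```

```bash
python3 - <<'E'
from h import *
P=camera_params("wrist");print(P)
im,d=grab_frame("wrist"); cv2.imwrite("pics/w1.png",im); np.save("w1.npy",d); s=status.state(); print(s["tool_pos"])
print(boxes_of("wrist","tag")[:1])
im,d=grab_frame("top"); cv2.imwrite("pics/t1.png",im)
E
```

```text
{'mtx': array([[371.64829954,   0.        , 324.9582021 ],
       [  0.        , 371.64829954, 237.31382741],
       [  0.        ,   0.        ,   1.        ]]), 'world_from_camera': array([[ 0.92898772, -0.35476534, -0.10546736,  0.41826285],
       [ 0.37010896,  0.89129765,  0.261931  ,  0.42925947],
       [ 0.00107877, -0.2823651 ,  0.95930641,  0.31340601],
       [ 0.        ,  0.        ,  0.        ,  1.        ]])}
[0.44828621 0.35754718 0.16873694]
[{'box': [295.7, 179.3, 351.6, 296.6], 'confidence': 0.58}]
```

View pics/w1.png

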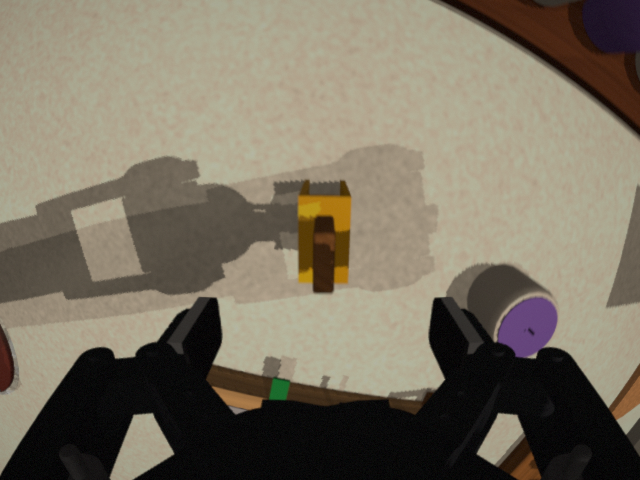

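```bash
python3 - <<'E'
from h import *
s=status.state(); print(s["time"],s["tool_pos"],s["tool_rot"])
d=np.load("w1.npy");P=camera_params("wrist");K=P["mtx"];T=P["world_from_camera"]
im=cv2.imread("pics/w1.png")
v,u=np.mgrid[150:310,280:370]; v=v.ravel();u=u.ravel();dd=d[v,u]
x=u-K[0][2];y=v-K[1][2];r=np.hypot(x,y);th=r/K[0][0];k=np.tan(th)/np.maximum(r,1e-6)
c=np.stack([x*k*dd,-y*k*dd,-dd],1); w=c@T[:3,:3].T+T[:3,3]
for lo,hi in((.076,.09),(.117,.135)):
    q=w[(w[:,2]>lo)&(w[:,2]<hi)]; print(len(q),np.median(q[:,2]),cv2.minAreaRect(q[:,:2].astype(np.float32)))
E
```

```text
1.475 [0.44498715 0.3620556  0.17019858] [-4.40695332e-04  5.60842073e-01  8.27922173e-01 -9.21812177e-04]
3245 0.07933926121697318 ((0.44270339608192444, 0.36252152919769287), (0.03429386392235756, 0.06083083152770996), 20.862083435058594)
1370 0.12317076220219633 ((0.44289228320121765, 0.3627246618270874), (0.011671938933432102, 0.03619995713233948), 21.153850555419922)
```

The wrist view shows the tab centred between the fingers, at about (325,255). The wrist measurement puts the tab at (0.443, 0.363), with its top at 0.123–0.126. Next is the descent and grasp.

Call:
play_rows(deltas=[[[-0.001,0,-0.04],0],[[-0.001,0,-0.07],0],[[-0.001,0,-0.082],0],[[-0.001,0,-0.082],0]])

```text
time: 1.98
tool_pos: [0.4423, 0.3648, 0.0891]
tool_rot: [-0.0, 0.559, 0.829, -0.0]
contact_force: [0.2, -0.6, -0.5]
gripper_width: 0.997
```

Call:
play_rows(deltas=[[[0,0,0],0],[[0,0,0],0],[[0,0,0],0],[[0,0,0],0],[[0,0,0],0]], grip=-1)

```text
time: 2.6
tool_pos: [0.4433, 0.3644, 0.0898]
tool_rot: [0.0, 0.559, 0.829, 0.0]
contact_force: [0.3, -0.2, 1.3]
gripper_width: 0.131
```

Call:
play_rows(deltas=[[[0,0,0.04],0],[[0,0,0.085],0],[[0,0,0.13],0],[[0,0,0.17],0],[[0.01,-0.025,0.18],-0.05]])

```text
time: 3.22
tool_pos: [0.4538, 0.3405, 0.2731]
tool_rot: [0.001, 0.579, 0.815, 0.003]
contact_force: [0.0, -0.2, -1.2]
gripper_width: 0.134
```

Call:
play_rows(deltas=[[[0.02,-0.05,0],-0.08],[[0.04,-0.1,0],-0.16],[[0.06,-0.15,0],-0.24],[[0.08,-0.2,0],-0.3],[[0.1,-0.25,0],-0.35]])

```text
time: 3.85
tool_pos: [0.5531, 0.0875, 0.2687]
tool_rot: [-0.0, 0.713, 0.701, -0.0]
contact_force: [0.0, 0.4, -1.6]
gripper_width: 0.131
```

Call:
play_rows(deltas=[[[0.022,-0.052,0],0],[[0.044,-0.104,0],0],[[0.066,-0.156,0],0],[[0.088,-0.208,0],0],[[0.088,-0.21,0],0]])

```text
time: 4.47
tool_pos: [0.6412, -0.1242, 0.2677]
tool_rot: [-0.001, 0.714, 0.7, -0.001]
contact_force: [0.1, 0.2, -1.6]
gripper_width: 0.135
```

Call:
play_rows(deltas=[[[0,0,-0.02],0],[[0,0,-0.02],0]])

```text
time: 4.72
tool_pos: [0.6391, -0.119, 0.2455]
tool_rot: [-0.003, 0.712, 0.702, -0.001]
contact_force: [-0.1, -1.0, -1.2]
gripper_width: 0.132
```

```bash
python3 - <<'E'
from h import *
print(status.state()["tool_pos"])
im,d=grab_frame("wrist"); cv2.imwrite("pics/w2.png",im); np.save("w2.npy",d); P=camera_params("wrist"); s=status.state(); print(s["tool_pos"],s["tool_rot"])
np.savez("w2p.npz",K=P["mtx"],T=P["world_from_camera"])
im,d=grab_frame("scene"); cv2.imwrite("pics/s2.png",cv2.resize(im[130:310,170:330],None,fx=3,fy=3)); cv2.imwrite("pics/s2f.png",im);np.save("s2.npy",d)
E
```

```text
[ 0.63912875 -0.1189789   0.24549567]
[ 0.63969866 -0.11905781  0.24685691] [-0.00185941  0.71216677  0.70200731 -0.00087958]
```

View pics/w2.png

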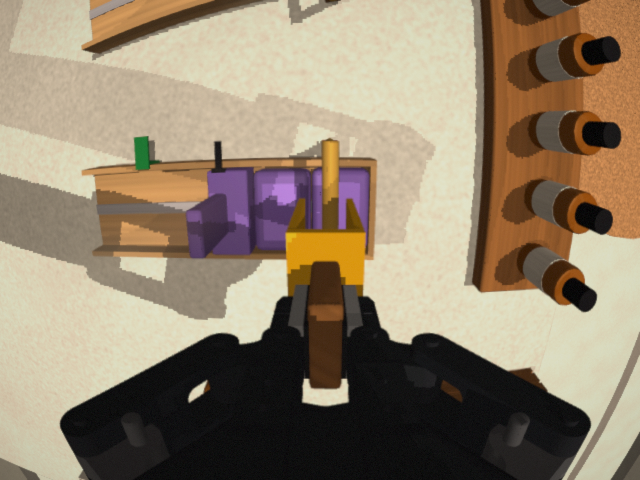

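View pics/s2.png

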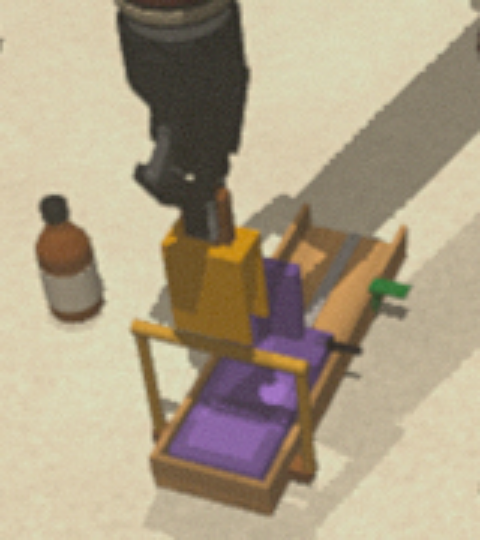

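The wrist view shows the tag gripped upright at (325,260), aligned with the rail at column 330. Next I measure the x offset between rail and tag in this same picture.

```bash
python3 - <<'E'
from h import *
print(status.state()["tool_pos"])
d=np.load("w2.npy");Z=np.load("w2p.npz");K=Z["K"];T=Z["T"]
im=cv2.imread("pics/w2.png");hsv=cv2.cvtColor(im,cv2.COLOR_BGR2HSV)
def W(u,v):
    dd=d[v,u];x=u-K[0][2];y=v-K[1][2];r=np.hypot(x,y);k=np.tan(r/K[0][0])/np.maximum(r,1e-6)
    return np.stack([x*k*dd,-y*k*dd,-dd],1)@T[:3,:3].T+T[:3,3]
v,u=[a.ravel() for a in np.mgrid[135:232,300:360]]; w=W(u,v)
q=w[(w[:,2]>.118)&(w[:,2]<.15)]
for y0 in np.arange(-.12,-.04,.01):
    s=q[(q[:,1]>y0)&(q[:,1]<y0+.01)]
    if len(s)>5:print("rail y",round(y0+.005,3),len(s),s[:,0].min(),s[:,0].max(),np.median(s[:,0]),s[:,2].max())
v,u=[a.ravel() for a in np.mgrid[235:262,275:375]]; w=W(u,v)
q=w[(w[:,2]>.215)&(w[:,2]<.26)];print("bridge",len(q),np.median(q[:,2]),cv2.minAreaRect(q[:,:2].astype(np.float32)),q.min(0),q.max(0))
v,u=[a.ravel() for a in np.mgrid[263:300,305:350]]; w=W(u,v)
q=w[(w[:,2]>.25)];print("tab",len(q),cv2.minAreaRect(q[:,:2].astype(np.float32)),q.max(0))
E
```

```text
[ 0.64027111 -0.11927003  0.24814794]
rail y -0.115 128 0.636970706110126 0.6484906009635496 0.6427076391954538 0.13787682306171034
rail y -0.105 239 0.637090224311391 0.6485345343571144 0.6427740582494893 0.13829901758565655
rail y -0.095 243 0.6372644861079172 0.6485532808860524 0.6428764028675003 0.13825831269853922
rail y -0.085 239 0.6374123787776567 0.6486101947571765 0.6430250607222461 0.13868136248487611
rail y -0.075 247 0.6375780657449843 0.6487003454420305 0.6431170568452073 0.13823316778524064
rail y -0.065 243 0.6377268817016367 0.6495911022662385 0.643253831768602 0.13825494954463852
rail y -0.055 159 0.6378802531820389 0.6496075627988191 0.6433704683004772 0.1387034168084274
bridge 2128 0.237564367239582 ((0.639887809753418, -0.0971267819404602), (0.012937636114656925, 0.03421104699373245), 88.4992904663086) [ 0.62262085 -0.10342084  0.23557794] [ 0.65705214 -0.0903052   0.24200211]
tab 1125 ((0.6366302371025085, -0.07968507707118988), (0.017514541745185852, 0.06214745715260506), 7.739802360534668) [ 0.64942413 -0.04771504  0.38907154]
```

Call:
play_rows(deltas=[[[0.002,0,-0.015],0],[[0.002,0,-0.03],0],[[0.002,0,-0.05],0],[[0.002,0,-0.07],0],[[0.002,0,-0.085],0]])

```text
time: 5.45
tool_pos: [0.6422, -0.1206, 0.1618]
tool_rot: [-0.001, 0.713, 0.701, -0.001]
contact_force: [0.0, -0.6, -0.4]
gripper_width: 0.134
```

Call:
play_rows(deltas=[[[0,0,-0.005],0],[[0,0,-0.008],0],[[0,0,-0.01],0],[[0,0,-0.01],0]])

```text
time: 5.95
tool_pos: [0.6433, -0.1209, 0.1549]
tool_rot: [0.0, 0.713, 0.701, 0.0]
contact_force: [-0.5, -0.3, -1.2]
gripper_width: 0.132
```

Not yet in contact (the force is only the tag's weight). Lowering a little more.

Call:
play_rows(deltas=[[[0,0,-0.002],0],[[0,0,-0.002],0],[[0,0,-0.004],0],[[0,0,-0.004],0]])

```text
time: 6.45
tool_pos: [0.6432, -0.1208, 0.1508]
tool_rot: [0.0, 0.713, 0.701, 0.0]
contact_force: [-0.1, -0.5, 1.1]
gripper_width: 0.133
```

Call:
play_rows(deltas=[[[0,0,0],0],[[0,0,0],0],[[0,0,0],0],[[0,0,0],0]], grip=1)

```text
time: 6.95
tool_pos: [0.643, -0.1208, 0.1502]
tool_rot: [-0.0, 0.713, 0.701, -0.0]
contact_force: [-0.1, -0.3, -0.1]
gripper_width: 0.964
```

Call:
play_rows(deltas=[[[0,0,0.02],0],[[0,0,0.05],0],[[0,0,0.09],0],[[0,0,0.1],0],[[0,0,0.1],0]])

```text
time: 7.58
tool_pos: [0.6435, -0.1209, 0.2517]
tool_rot: [0.001, 0.713, 0.701, 0.001]
contact_force: [0.7, 0.2, -0.1]
gripper_width: 0.997
```

```bash
python3 - <<'E'
from h import *
im,d=grab_frame("scene"); cv2.imwrite("pics/s3f.png",im);np.save("s3.npy",d)
print([(r["box"],r["confidence"]) for r in boxes_of("scene","tag")])
a=cv2.resize(im[130:310,170:330],None,fx=2.4,fy=2.4)
im,d=grab_frame("wrist"); s=status.state(); P=camera_params("wrist");print(s["tool_pos"]); cv2.imwrite("pics/w3f.png",im);np.save("w3.npy",d);np.savez("w3p.npz",K=P["mtx"],T=P["world_from_camera"])
b=cv2.resize(im[120:360,100:500],None,fx=1,fy=1)
o=np.zeros((450,800,3),np.uint8);o[:432,:384]=a;o[:240,395:795]=b;cv2.imwrite("pics/c3.png",o)
K=P["mtx"];T=P["world_from_camera"]
def W(u,v):
    dd=d[v,u];x=u-K[0][2];y=v-K[1][2];r=np.hypot(x,y);k=np.tan(r/K[0][0])/np.maximum(r,1e-6)
    return np.stack([x*k*dd,-y*k*dd,-dd],1)@T[:3,:3].T+T[:3,3]
v,u=[x.ravel() for x in np.mgrid[100:360,100:420]]; w=W(u,v); hsv=cv2.cvtColor(im,cv2.COLOR_BGR2HSV)[v,u]
k=(w[:,2]>.11)&(w[:,2]<.128)&(w[:,0]<.56)&(abs(w[:,1]+.12)<.03);q=w[k];print("tabtop",len(q),cv2.minAreaRect(q[:,:2].astype(np.float32)))
k=(hsv[:,0]>45)&(hsv[:,0]<85)&(hsv[:,1]>90)&(w[:,2]>.034)&(w[:,2]<.05)&(w[:,1]<-.02);q=w[k];print("clip",len(q),np.median(q[:,2]),cv2.minAreaRect(q[:,:2].astype(np.float32)))
k=(hsv[:,2]<60)&(w[:,2]>.038)&(w[:,2]<.055)&(abs(w[:,0]-.537)<.03)&(abs(w[:,1]+.055)<.02);q=w[k];print("ptr",len(q),cv2.minAreaRect(q[:,:2].astype(np.float32)) if len(q) else 0)
k=(w[:,2]>.135)&(w[:,2]<.15)&(w[:,0]>.6);q=w[k];print("bridge",len(q),np.median(q,0),q.min(0),q.max(0))
E
```

```text
[([256.6, 254.8, 271.8, 273.0], 0.28)]
[ 0.64209954 -0.12050523  0.24801237]
tabtop 983 ((0.5367850065231323, -0.12193655967712402), (0.04014210030436516, 0.013968481682240963), 89.33431243896484)
clip 445 0.03819798385226214 ((0.4512753188610077, -0.05795801803469658), (0.03355329483747482, 0.017231257632374763), 89.62857818603516)
ptr 142 ((0.537875235080719, -0.06388666480779648), (0.02208149991929531, 0.0059335376136004925), 86.5211181640625)
bridge 2953 [ 0.63932215 -0.11180081  0.14081823] [ 0.62585221 -0.19278799  0.13500128] [ 0.65992506 -0.05444504  0.14969986]
```

View pics/c3.png

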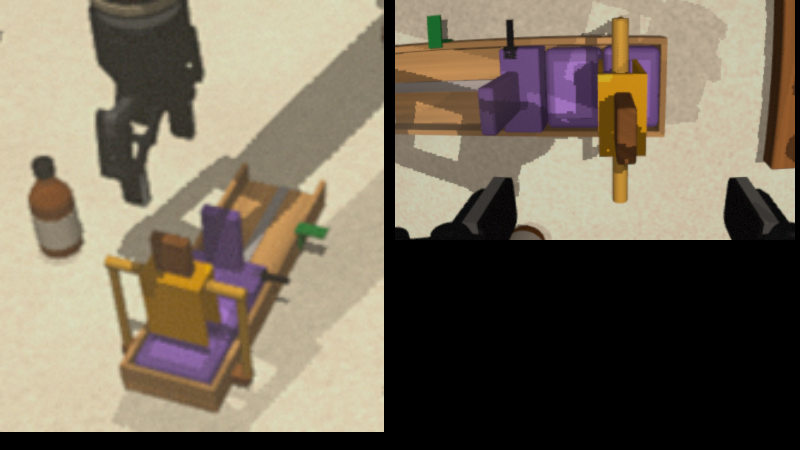

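The tag hangs upright on the rail. Now to the tab at (0.537, -0.122).

Call:
play_rows(deltas=[[[-0.035,0,0],0],[[-0.075,-0.001,0],0],[[-0.106,-0.001,-0.01],0],[[-0.106,-0.001,-0.05],0],[[-0.106,-0.001,-0.1],0]])

```text
time: 8.35
tool_pos: [0.5367, -0.1218, 0.1491]
tool_rot: [0.001, 0.713, 0.701, 0.0]
contact_force: [-0.3, 0.2, -0.2]
gripper_width: 0.997
```

Call:
play_rows(deltas=[[[0,0,-0.03],0],[[0,0,-0.05],0],[[0,0,-0.069],0],[[0,0,-0.069],0],[[0,0,-0.069],0]])

```text
time: 8.98
tool_pos: [0.5379, -0.1221, 0.0824]
tool_rot: [0.001, 0.713, 0.701, 0.0]
contact_force: [0.3, 0.5, 1.1]
gripper_width: 1.004
```

Call:
play_rows(deltas=[[[0,0,0],0],[[0,0,0],0],[[0,0,0],0],[[0,0,0],0],[[0,0,0],0]], grip=-1)

```text
time: 9.6
tool_pos: [0.5368, -0.1218, 0.0816]
tool_rot: [-0.0, 0.713, 0.701, -0.0]
contact_force: [-2.1, 0.7, 3.2]
gripper_width: 0.153
```

Call:
play_rows(deltas=[[[-0.006,0,0],0],[[-0.015,0,0],0],[[-0.025,0,0],0],[[-0.035,0.0005,0],0],[[-0.045,0.001,0],0]])

```text
time: 10.22
tool_pos: [0.4921, -0.121, 0.0816]
tool_rot: [0.001, 0.713, 0.701, 0.001]
contact_force: [5.0, -0.5, -0.8]
gripper_width: 0.154
```

Call:
play_rows(deltas=[[[-0.01,0,0],0],[[-0.02,0,0],0],[[-0.03,0,0],0],[[-0.037,0,0],0],[[-0.041,0.0005,0],0]])

```text
time: 10.85
tool_pos: [0.4515, -0.1203, 0.0816]
tool_rot: [0.001, 0.713, 0.701, 0.001]
contact_force: [7.5, -0.9, -2.6]
gripper_width: 0.155
```

Call:
play_rows(deltas=[[[0,0,0],0],[[0,0,0],0],[[0,0,0],0],[[0,0,0],0]])

```text
time: 11.35
tool_pos: [0.4517, -0.1203, 0.0816]
tool_rot: [0.001, 0.713, 0.701, 0.001]
contact_force: [8.0, 0.4, -0.9]
gripper_width: 0.152
```

```bash
python3 - <<'E'
from h import *
im,d=grab_frame("scene"); cv2.imwrite("pics/s4f.png",im);np.save("s4.npy",d)
a=cv2.resize(im[170:310,200:330],None,fx=2.9,fy=2.9)
t,dt=grab_frame("top");cv2.imwrite("pics/t4f.png",t)
im,d=grab_frame("wrist"); s=status.state(); P=camera_params("wrist");print(s["tool_pos"],s["contact_force"]); cv2.imwrite("pics/w4f.png",im)
o=np.zeros((590,800,3),np.uint8);o[:406,:377]=a;o[:240,395:795]=im[100:340,150:550]
c=cv2.resize(t[180:345,330:430],None,fx=2,fy=2);o[250:580,395:595]=c;cv2.imwrite("pics/c4.png",o)
K=P["mtx"];T=P["world_from_camera"]
def W(u,v):
    dd=d[v,u];x=u-K[0][2];y=v-K[1][2];r=np.hypot(x,y);k=np.tan(r/K[0][0])/np.maximum(r,1e-6)
    return np.stack([x*k*dd,-y*k*dd,-dd],1)@T[:3,:3].T+T[:3,3]
v,u=[x.ravel() for x in np.mgrid[0:480,0:640]]; w=W(u,v); hsv=cv2.cvtColor(im,cv2.COLOR_BGR2HSV)[v,u]
k=(hsv[:,0]>45)&(hsv[:,0]<85)&(hsv[:,1]>90)&(w[:,2]>.034)&(w[:,2]<.05)&(abs(w[:,1]+.058)<.03);q=w[k];print("clip",len(q),np.median(q,0),cv2.minAreaRect(q[:,:2].astype(np.float32)))
k=(hsv[:,2]<60)&(w[:,2]>.038)&(w[:,2]<.055)&(abs(w[:,0]-.45)<.04)&(abs(w[:,1]+.055)<.025);q=w[k];print("ptr",len(q),np.median(q,0),cv2.minAreaRect(q[:,:2].astype(np.float32)) if len(q) else 0)
E
```

```text
[ 0.45167701 -0.12033297  0.08161203] [ 6.65995762  1.03391866 -2.05947735]
clip 1533 [ 0.44919274 -0.05474778  0.03847613] ((0.45145437121391296, -0.05794020742177963), (0.03326556831598282, 0.015585863962769508), 88.68995666503906)
ptr 619 [ 0.45244963 -0.07174768  0.04750832] ((0.4523769021034241, -0.06560550630092621), (0.028736155480146408, 0.013601399026811123), 89.76478576660156)
```

View pics/c4.png

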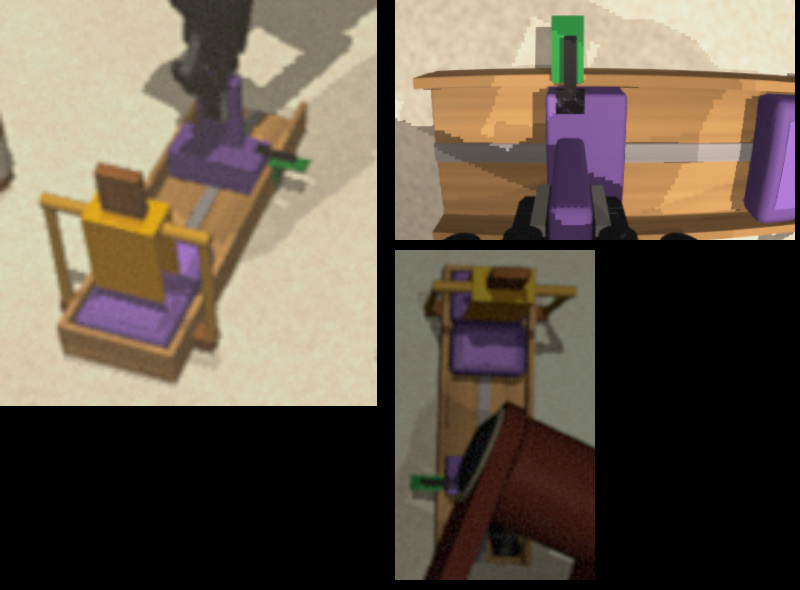

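The wrist view shows the black pointer at columns 563–577, centred on the green clip at 552–584, roughly 1 mm from its middle. The tag hangs upright on the rail, and the wrist reads about 7 N of spring pull. Handing in.

```bash
python3 - <<'E'
from h import *
print(ticket.job_done()); s=status.state(); print(s["time"],s["tool_pos"],s["contact_force"],s["gripper_width"])
E
```

```text
the job is handed in; nothing more can be done
None
the job is handed in; nothing more can be done
```

The yellow tag hangs on the purple tray's brass rail and has been let go. The gripper is holding that tray's pusher back with its pointer over the green clip. I handed the job in at about 11.5 s of the 48 s allowed, and no verdict was reported.

My last checks before handing in:
- **Pointer:** the wrist camera put the pointer at x ≈ 0.452 m and the middle of the clip at x ≈ 0.451 m, so about 1 mm apart along the tray. The limit is 8 mm.
- **Pusher grip:** the wrist force showed 7–8 N of spring pull, and the fingers were closed on the tab at about 13 mm.
- **Tag:** it was upright on the rail, with its bridge on the bar, in both the scene and top views. I judged this final state by eye.
- **Bystanders:** I saw no sign that anything else had moved, but I did not re-measure the soaps, the bottle, the candle or the pink pusher.

Some readings disagreed:
- The scene and top cameras differed by 2–5 mm on positions along x, so I used the wrist camera for the final alignment.
- The trained network found no clip at all in the top view. In the scene view its first pick was not the purple tray's clip, so I located the clip by colour and depth instead.
- After the tag was hung, the network's reading of it in the scene view was weak (0.28 confidence).
- My colour mask for the pointer in the last picture was about 14 mm wide, so it probably took in some shadow, but the picture itself agrees with the 1 mm figure.

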